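Hang the job-card plate and hold the spring clip open round its edge

ROBOT

A 6-joint arm with a two-finger parallel gripper is mounted at the origin on a cart in front of the work surface, level with it; the furniture and walls round the work are solid. World frame = base frame: x ahead of the robot, y to its left, z up, the work surface at z = 0. Lengths are in m, angles in degrees, forces in N, time in s.
With the tool pointing down it reaches from about 0.375 to 0.9 m from the base axis. Payload 3.1 kg.
Tool frame: the origin (TCP) lies on the centre line of the jaws, within the pads' length; the fingertips stand 22 mm ahead of it and the grasp point (between the pads) lies 3 mm ahead of it; z points along the fingers, y is the line along which they close (so a half turn about z gives the same grasp; the last joint's range is limited). The gripper opens to 87 mm and grips with 3 to 60 N. Pads are 19 mm wide; open, the fingers measure 117 mm over their backs; the gripper's body (75 mm by 190 mm) begins 51 mm behind the grasp point.
Start: joints at [65.346, 30.224, 82.088, -0, 67.689, -10.227], TCP at [0.156, 0.605, 0.245] pointing down, gripper open.
Joint ranges: [-176.69, 176.69], [-43.24, 126.21], [12.49, 139.97], [-82, 262], [0, 151.66], [-163.58, 163.58]. Speed limits (degrees/s): [159.86, 159.86, 180, 180, 180, 180].

INTERFACE

Orientations are given as a 3x3 rotation matrix whose columns are the frame's x, y, z axes.
In Python, from rig import * gives the robot as it stands.
- The arm moves only by the shell command python3 -m jog 'ROWS'. ROWS is text: rows parted by semicolons, each of 7 numbers parted by spaces: the shift along the tool's x, y, z in mm, then the turn, a rotation vector about the tool's x, y, z in rad, then the finger opening in mm, from 0 to 87. In form: tx ty tz ax ay az fingers; .... A call has 1 to 12 rows; each row shifts and turns the commanded pose from where the row before left it, along the tool's axes as they then stand; what a row does not reach is not made up. A row lasts 1/8 s, in which the tool goes at most 62.5 mm and 10.7 degrees, less where a joint would pass 70% of its speed; a pose out of reach is approached as far as the arm can. A call with a gripper value outside its range is refused whole. The fingers move at their own pace and stop on an object; the grip force is fixed at half the most. Time passes only in rows, so rows that do not move let the fingers close. It gives the time, the measured TCP pose, the force, the opening and the grip force at its end, in the units of the state.
- read_state(): the state, without advancing time (a new reading comes with each control period).
- capture(name): name is "scene" or "top"; returns a dict with "color" (420x560x3 uint8, red, green, blue), "camera_matrix" (3x3 intrinsics, pixels), "R" (3x3) and "t" (3): a world point X has camera coordinates R X + t. Camera axes: x right, y down, z forward; pixel columns grow to the right and rows downward; lengths in m; the calibration is good to about 2 mm. A picture is of the moment at which its call begins. There is no depth.
- hand_in(): hands the job in; it is judged then, once.
Trained networks look in the newest picture that a camera, given by its name, has taken for a name from the list of things; names that differ only in an ending like _2 or _b are one class to them, and where a whole thing is asked for, a point or a joint stands for the part that bears it (a point fixed in the world has none). Each returns a list of dicts, best first, with "conf" (0 to 1); they miss things now and then, are a little off and sometimes report something else, mostly with a low value. They report only what shows in the picture. A call takes as long as a camera call. They do not tell look-alikes from the thing itself.
- find_in(camera, target): "at" ([x, y, z] in m, in world coordinates, good to about 4 mm: the middle of the surface that is visible of it).
- trace(camera, target): "pixels" (420x560 bool, what is visible of it).
- place_of(camera, target): "at" ([x, y, z] in m, in world coordinates, good to about 4 mm: a listed point, or the origin of a listed thing).
The state is a dict: "time_s": time; "joint_positions": joint angles; "qvel": joint speeds; "tau": joint torques, N m; "position": TCP position; "tcp_rot": TCP orientation; "force": force on the tool from outside, world axes, zero at the start; "moment": the same for the moment, N m; "opening": opening from 0.0 (shut) to 1.0 (fully open); "grasp_force": force on a finger pad.
Only numpy, scipy, OpenCV 4.12 (cv2) and the standard library are available. Lean on these libraries where they do the work, as an engineer would, in place of code of your own. Each camera call takes 0.05 s, during which the arm holds its last target. There are 200 camera calls.

TASK

Hang the job-card plate by its handle on the two hooks of the stand and let go of it. Then squeeze the spring clip open, lift it off its rest and bring it from above over the plate's upper edge, between the handle and either corner, so that the wide-open jaws stand on both sides of the plate without resting or pressing on it. Finish like that, still squeezing the clip and keeping it open and steady (a colleague will slip a sheet in before it shuts), and leave the loupe, the parts box, the bottle and the blower where they are.

Things in the scene. Friction and masses are not known exactly. Their poses are not given: they have to be found in the camera images.
- card_plate: Job-card plate: aluminium with blank paper on both faces, 5 mm thick (x), 220 wide (y), 70 tall (z up), 0.1-0.16 kg; front and back alike. Origin: middle of its lower edge; upper edge at z = 70 mm. A bail handle stands on the upper edge, legs at y = -55 and +55 mm, so the edge is free where y is 63 to 110 or -63 to -110 mm. Starts upright in the slotted rack
- handle_mid (a point): Centre of the plate's handle bar, at z = 130 mm of the plate, axes as the plate's. The bar is 8 mm round steel along y, 110 mm long, in the plane of the plate; round its middle a black grip 12 mm thick (x), 44 long (y), 14 high. The opening between the plate's upper edge and the bar is 56 mm high
- hook_stand: Fixed steel hook stand, 170 mm tall. Base 130 x 130 x 8 mm from x = -40 to +90 mm. Two 8 mm uprights at x = +55 (behind), y = -38 and +38 mm, each with a hook of 8 mm round bar that points to the stand's -x (to the robot) and ends in an upturned tip. Origin on the bench under the dips of the hooks; y runs from hook to hook
- hook_seat (a point): Midway between the two hooks, at the bar centre of their dips (z = 150 mm), axes as the stand's. From the dip the hooks rise to a tip in front (x = -17 mm, its top 20 mm above this point) and to the uprights behind (bar centre 16 mm above this point at x = +48 mm). A handle bar lying in the dips has its centre 8 to 9 mm above this point
- card_rack: Fixed wooden rack, base 80 x 120 x 10 mm, with an upright slot 7.6 mm wide between two walls along its y, slot floor at z = 10 mm, wall tops at z = 35 mm; the plate stands in it. Origin at the centre of its underside
- clip_rest: Fixed wooden rest, base 90 x 70 x 10 mm, with an upright metal tongue 5 mm thick (x), 34 mm wide (y), its top at z = 70 mm, on which the clip sits. Origin at the centre of its underside
- clip: Steel spring clip of the clothes-peg kind, 24 mm wide (y), 0.06 kg, sitting astride the tongue of its rest, jaws down, handles up. Origin on its pivot pin (8 mm thick, along y, rests on the tongue's top); z up to the handles; x is the way jaws and handles move; both sides alike. Handles: flat arms to 42 mm above the pivot, 42 mm over their outer ends when shut
- clip_jaw_a (a joint): Angle of each of the clip's two jaws from shut, rad (they move alike): 0 shut, 0.32 fully open. Squeezing the handles together along x opens them: 6 N at the handle ends to begin, 11 to 13 N to reach the stop, where the handles stand parallel, 16 mm over the outsides. Let go, the spring shuts it
- clip_jaw_a_tip (a point): Inner face of the end of the clip's jaw on its -x side, 36 mm below the pivot when shut (the jaw's lowest edge is 38 mm below). The two jaw ends stand 5 mm apart when shut, about 29 mm apart fully open
- clip_jaw_b_tip (a point): The same point of the other jaw, on the clip's +x side
- eye_loupe: Loose bystander: black eye loupe, 37 mm across, 32 mm tall. Origin at the centre of its underside, z up
- dish_box: Loose bystander: open white plastic parts box, 50 x 70 x 22 mm. Origin at the centre of its underside, z up
- glass_bottle: Loose bystander: glass dropper bottle with a black cap, 38 mm across, 84 mm tall. Origin at the centre of its underside, z up
- blower: Loose bystander: black rubber dust blower, 50 mm across, 85 mm tall. Origin at the centre of its underside, z up
Not all that is in view belongs to the job. Leave any green or yellow look-alike of the clip alone.

How it is judged:
By the outcome, as a careful person would: the job done as asked, in the order asked, and still so for the second after the job is handed in, while the arm keeps its last pose, push and grip.
It also fails if it takes over 58 s, if anything falls off the work surface, if the arm or the gripper's body presses on something with over 40 N, if the wrist force passes 120 N, or if a joint passes its speed limit or range.

## Working session

There is one attempt and no reset: what is moved stays moved. The work goes in short steps, Python scripts to look and compute and a shell command to move; the robot and the scene stay as the last step left them, time stands still between calls to the robot, and variables do not carry over. Pictures are saved under pics/ and viewed, at most 13 in all, crops included, and the job is handed in when it is done.

```bash
mkdir -p pics; ls; cat > look.py <<'E'
from rig import *
import numpy as np, cv2
def save(cam,name):
    c=capture(cam); cv2.imwrite(f'pics/{name}.png',c['color'][:,:,::-1]); return c
def proj(c,X):
    p=c['camera_matrix']@(c['R']@np.array(X)+c['t']); return (p[:2]/p[2]).round(0)
E
python3 - <<'E'
from look import *
for cam in ['scene','top']:
    c=save(cam,cam+'0')
    print(cam,'campos',(-c['R'].T@c['t']).round(3))
    for t in ['card_plate','handle_mid','hook_stand','hook_seat','card_rack','clip_rest','clip','clip_jaw_a_tip','eye_loupe','dish_box','glass_bottle','blower']:
        print(t,[(np.round(d['at'],3).tolist(),round(d['conf'],2),proj(c,d['at']).tolist()) for d in place_of(cam,t)][:4])
E
```

```text
pics
scene campos [-0.475 -0.601  0.644]
card_plate [([0.465, -0.332, 0.013], 0.86, [383.0, 294.0])]
handle_mid [([0.468, -0.338, 0.14], 0.67, [391.0, 242.0])]
hook_stand [([0.639, -0.058, -0.001], 0.91, [304.0, 239.0])]
hook_seat [([0.644, -0.056, 0.153], 0.91, [306.0, 185.0])]
card_rack [([0.469, -0.331, -0.001], 0.65, [382.0, 299.0])]
clip_rest [([0.489, 0.171, -0.005], 0.84, [201.0, 245.0])]
clip [([0.361, -0.111, 0.038], 0.87, [269.0, 281.0]), ([0.359, 0.152, 0.035], 0.68, [173.0, 254.0]), ([0.493, 0.171, 0.073], 0.51, [200.0, 217.0]), ([0.612, 0.116, 0.042], 0.51, [243.0, 215.0])]
clip_jaw_a_tip [([0.36, -0.114, 0.006], 0.89, [271.0, 294.0]), ([0.485, 0.172, 0.034], 0.66, [198.0, 232.0]), ([0.358, 0.158, 0.003], 0.63, [172.0, 266.0]), ([0.617, 0.119, -0.001], 0.58, [243.0, 228.0])]
eye_loupe [([0.427, 0.023, 0.002], 0.66, [235.0, 267.0])]
dish_box [([0.449, -0.084, 0.0], 0.57, [278.0, 274.0])]
glass_bottle [([0.66, 0.199, 0.0], 0.62, [228.0, 216.0])]
blower [([0.648, -0.292, 0.001], 0.76, [391.0, 258.0]), ([0.471, -0.336, 0.143], 0.52, [390.0, 240.0])]
top campos [ 0.345 -0.067
[... 481 characters left out ...]
6.0, 231.0])]
clip_rest [([0.49, 0.169, 0.001], 0.56, [214.0, 229.0])]
clip [([0.361, -0.115, 0.037], 0.68, [314.0, 272.0]), ([0.492, 0.168, 0.075], 0.52, [210.0, 226.0]), ([0.61, 0.12, 0.038], 0.47, [229.0, 185.0]), ([0.364, 0.155, 0.037], 0.43, [217.0, 273.0])]
clip_jaw_a_tip [([0.614, 0.12, 0.005], 0.66, [230.0, 186.0]), ([0.356, 0.156, 0.002], 0.63, [219.0, 276.0]), ([0.492, 0.168, 0.04], 0.51, [212.0, 227.0]), ([0.358, -0.118, 0.004], 0.48, [315.0, 273.0])]
eye_loupe [([0.428, 0.022, 0.001], 0.62, [265.0, 249.0])]
dish_box [([0.447, -0.084, 0.006], 0.74, [302.0, 242.0])]
glass_bottle [([0.664, 0.198, 0.002], 0.73, [204.0, 170.0])]
blower [([0.649, -0.287, -0.001], 0.47, [370.0, 171.0])]
```

View pics/scene0.png

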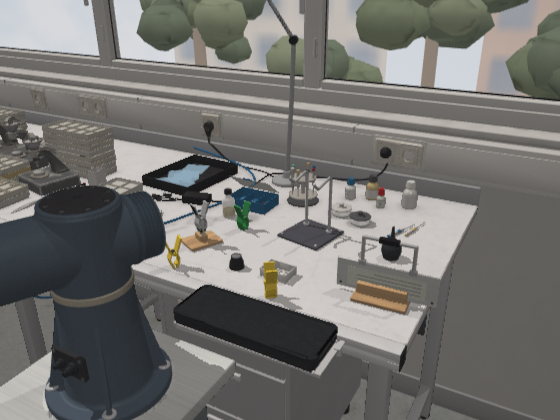

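View pics/top0.png

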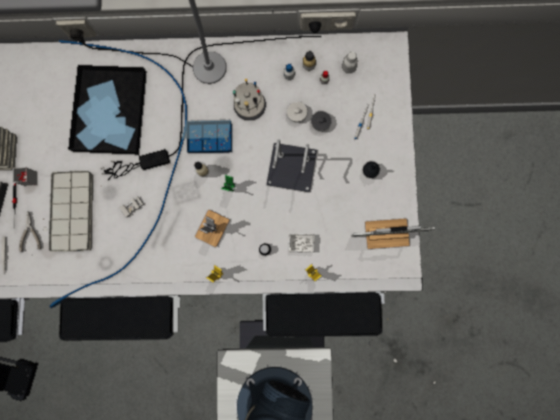

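The real clip is the steel one on the wooden rest (scene 200,217; top 210,226). The look-alikes are yellow at scene (271,280) and (173,254), and green at (243,215). The plate is in the rack at scene (385,275) and the stand is at (310,210). Next I'll check the choice in one crop and measure the yaws.

```bash
python3 - <<'E'
from look import *
c=cv2.imread('pics/scene0.png'); t=cv2.imread('pics/top0.png')
def cr(im,x,y,w,h,W,H): return cv2.resize(im[y:y+h,x:x+w],(W,H),interpolation=cv2.INTER_CUBIC)
a=np.hstack([cr(c,170,180,60,80,300,400),cr(t,185,195,60,60,400,400)])
b=cr(t,260,140,175,50,700,200)
b=cr(t,260,135,175,120,700,480)
cv2.imwrite('pics/crop1.png',a)
cv2.imwrite('pics/crop2.png',b)
for cam in ['top','scene']:
    C=capture(cam); K,R,T=C['camera_matrix'],C['R'],C['t']
    def topl(px,z):
        px=np.asarray(px,float); d=np.c_[px,np.ones(len(px))]@np.linalg.inv(K).T@R; o=-R.T@T
        return o+d*((z-o[2])/d[:,2])[:,None]
    for n,z in [('card_rack',.01),('clip_rest',.01),('hook_stand',.008),('card_plate',.1),('clip',.1)]:
        for r in trace(cam,n)[:3]:
            m=r['pixels']; ys,xs=np.nonzero(m)
            P=topl(np.c_[xs,ys],z)[:,:2].astype(np.float32)*1000
            q=cv2.minAreaRect(P); print(cam,n,round(r['conf'],2),m.sum(),'px',xs.mean().round(),ys.mean().round(),'rect',np.round(q[0]),np.round(q[1]),round(q[2],1))
E
```

```text
top clip_rest 0.93 544 px 213.0 229.0 rect [491. 173.] [70. 88.] 63.1
top hook_stand 0.74 1932 px 292.0 167.0 rect [669. -61.] [128. 143.] 80.4
top card_plate 0.98 387 px 393.0 231.0 rect [ 465. -324.] [ 19. 203.] 3.4
top card_plate 0.38 435 px 302.0 243.0 rect [437. -82.] [65. 48.] 84.1
top clip 0.7 136 px 313.0 273.0 rect [ 356. -110.] [41. 24.] 43.5
top clip 0.61 161 px 209.0 226.0 rect [486. 165.] [34. 41.] 61.3
top clip 0.59 141 px 216.0 274.0 rect [357. 147.] [29. 40.] 57.4
scene card_rack 0.9 1172 px 381.0 297.0 rect [ 459. -329.] [ 84. 125.] 1.9
scene clip_rest 0.59 563 px 201.0 240.0 rect [504. 194.] [156.  94.] 59.6
scene clip_rest 0.56 258 px 391.0 251.0 rect [ 704. -273.] [175.  45.] 18.9
scene hook_stand 0.88 1758 px 312.0 221.0 rect [836.  13.] [566. 173.] 23.9
scene card_plate 0.8 3076 px 390.0 275.0 rect [ 447. -351.] [231. 219.] 2.6
scene card_plate 0.37 289 px 200.0 216.0 rect [453. 140.] [169.  43.] 36.0
scene clip 0.98 459 px 270.0 280.0 rect [ 284. -160.] [132.  26.] 30.5
scene clip 0.82 251 px 200.0 216.0 rect [453. 139.] [169.  41.] 37.6
scene clip 0.58 305 px 242.0 216.0 rect [507.  52.] [158.  38.] 31.9
```

View pics/crop1.png

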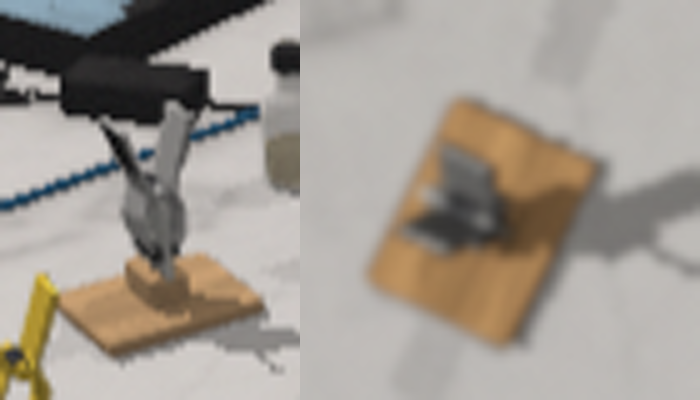

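View pics/crop2.png

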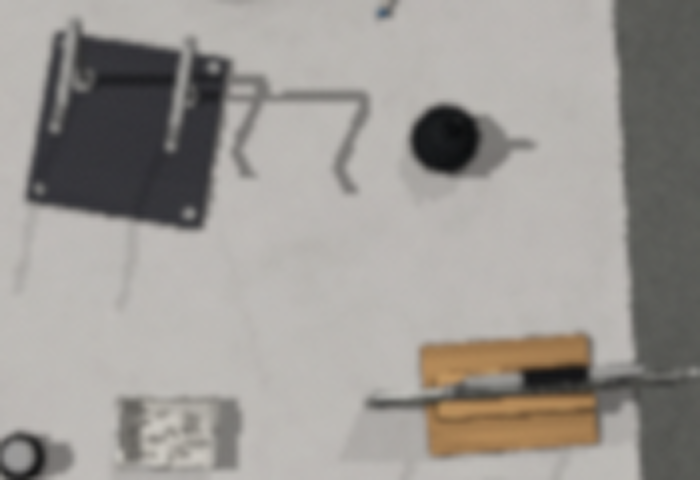

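The crop confirms it: the steel clip is astride the tongue of the wooden rest, yaw about -27°. From crop 2, the stand's yaw is about -9.6° and the rack and plate's is about +5°. I'll write a helper that turns a target into tool-axis shifts.

```bash
cat >> look.py <<'E'
def plan(pos,yaws,last=None):
    """pos: waypoints TCP; yaw: desired direction (deg) of tool y (mod 180), tool down. Prints turn, then shifts in turned frame"""
    s=read_state(); R=np.array(s['tcp_rot']); p=np.array(s['position'])
    cur=np.degrees(np.arctan2(R[1,1],R[0,1])); 
    d=(yaws-cur+90)%180-90
    print('tcp',p.round(4),'yrot',round(cur,2),'z',R[:,2].round(3),'q',np.round(s['joint_positions'],1),'t',s['time_s'],'F',np.round(s['force'],1),'open',s['opening'],s['grasp_force'])
    for D in (d,d-180*np.sign(d)):
        a=np.radians(cur+D); y=np.array([np.cos(a),np.sin(a),0]); z=np.array([0,0,-1.]); x=np.cross(y,z); Rn=np.c_[x,y,z]
        rv=cv2.Rodrigues(R.T@Rn)[0].ravel()
        print('turn deg',round(D,1),'rotvec',rv.round(3)); q=p
        for w in pos: w=np.array(w); print('  shift',(Rn.T@(w-q)*1000).round(1)); q=w
def rotz(p,c,yaw):
    a=np.radians(yaw); return np.array([c[0]+np.cos(a)*p[0]-np.sin(a)*p[1],c[1]+np.sin(a)*p[0]+np.cos(a)*p[1],p[2]])
E
python3 -c "
from look import *
plan([(.45,.25,.27),(.468,-.334,.27),(.468,-.334,.145)],5)"
```

```text
tcp [0.1557 0.6053 0.2445] yrot 75.57 z [-0. -0. -1.] q [ 65.3  30.2  82.1  -0.   67.7 -10.2] t 1.9 F [ 0.5 -0.2  0.7] open 1.0011052326170868 0.0
turn deg -70.6 rotvec [-0.     0.     1.232]
  shift [-379.6  262.2  -25.5]
  shift [-583.3  -33.     0. ]
  shift [  0.   0. 125.]
turn deg 109.4 rotvec [-0.   -0.   -1.91]
  shift [ 379.6 -262.2  -25.5]
  shift [583.3  33.    0. ]
  shift [  0.   0. 125.]
```

```bash
python3 -m jog '0 0 -4 0 0 0.176 60;0 0 -4 0 0 0.176 60;0 0 -4 0 0 0.176 60;0 0 -4 0 0 0.176 60;0 0 -4 0 0 0.176 60;0 0 -4 0 0 0.176 60;0 0 -2 0 0 0.176 60'
python3 -m jog '-38 26 0 0 0 0 60;-38 26 0 0 0 0 60;-38 26 0 0 0 0 60;-38 26 0 0 0 0 60;-38 26 0 0 0 0 60;-38 26 0 0 0 0 60;-38 26 0 0 0 0 60;-38 26 0 0 0 0 60;-38 26 0 0 0 0 60;-38 28 0 0 0 0 60'
python3 -m jog '-53 -3 0 0 0 0 60;-53 -3 0 0 0 0 60;-53 -3 0 0 0 0 60;-53 -3 0 0 0 0 60;-53 -3 0 0 0 0 60;-53 -3 0 0 0 0 60;-53 -3 0 0 0 0 60;-53 -3 0 0 0 0 60;-53 -3 0 0 0 0 60;-53 -3 0 0 0 0 60;-53 -3 0 0 0 0 60;0 0 0 0 0 0 60'
python3 -c "
from look import *
C=save('scene','s2'); print(proj(C,read_state()['position']))
for cam in ['scene','top']:
    capture(cam)
    print([(np.round(d['at'],3),round(d['conf'],2)) for n in ['handle_mid','card_plate'] for d in place_of(cam,n)[:2]])
plan([(.468,-.334,.27),(.468,-.334,.145)],5)"
```

```text
time_s: 2.78
position: [0.1557, 0.6054, 0.2708]
tcp_rot: [[-0.081, 0.997, 0.0], [0.997, 0.081, 0.0], [0.0, 0.0, -1.0]]
force: [0.2, -0.1, -0.1]
opening: 0.691
grasp_force: 0.0
time_s: 4.03
position: [0.4505, 0.2483, 0.2708]
tcp_rot: [[-0.087, 0.996, 0.0], [0.996, 0.087, 0.0], [0.0, 0.0, -1.0]]
force: [0.4, 0.0, 0.4]
opening: 0.686
grasp_force: 0.0
time_s: 5.52
position: [0.4676, -0.3386, 0.2705]
tcp_rot: [[-0.082, 0.997, 0.001], [0.997, 0.082, -0.003], [-0.003, 0.001, -1.0]]
force: [-0.2, 1.0, 0.5]
opening: 0.688
grasp_force: 0.0
[395. 183.]
[(array([ 0.468, -0.338,  0.14 ]), 0.96), (array([ 0.468, -0.334,  0.012]), 0.73), (array([0.491, 0.169, 0.044]), 0.33)]
[]
tcp [ 0.4676 -0.3327  0.2707] yrot 5.08 z [-0.  0. -1.] q [-46.6  24.6  87.8   0.   67.6 -51.7] t 5.875 F [-0.4  0.  -0.1] open 0.6872823173751453 0.0
turn deg -0.1 rotvec [-0.    -0.     0.001]
  shift [-1.3  0.3  0.7]
  shift [  0.   0. 125.]
turn deg 179.9 rotvec [ 1.00e-03 -0.00e+00 -3.14e+00]
  shift [ 1.3 -0.3  0.7]
  shift [  0.   0. 125.]
```

View pics/s2.png

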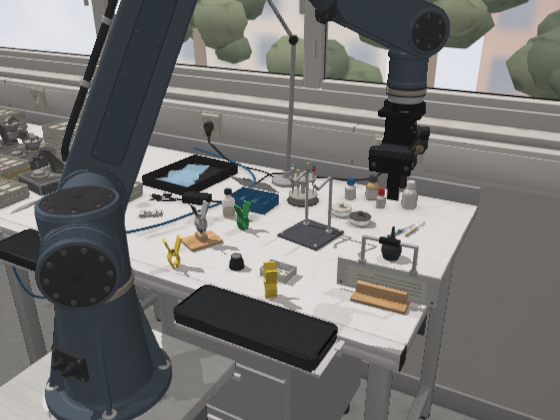

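The gripper is above the handle (bar at scene 390,240), so I'll descend and grip.

```bash
python3 -m jog '-2 0 25 0 0 0 50;0 0 25 0 0 0 50;0 0 25 0 0 0 50;0 0 25 0 0 0 50;0 0 15 0 0 0 50;0 0 11 0 0 0 50;0 0 0 0 0 0 50'
python3 -m jog '0 0 0 0 0 0 25;0 0 0 0 0 0 10;0 0 0 0 0 0 5;0 0 0 0 0 0 5;0 0 0 0 0 0 5;0 0 0 0 0 0 5'
python3 -m jog '0 0 -5 0 0 0 5;0 0 -10 0 0 0 5;0 0 -20 0 0 0 5;0 0 -20 0 0 0 5;0 0 -20 0 0 0 5;0 0 -20 0 0 0 5;0 0 0 0 0 0 5;0 0 0 0 0 0 5'
python3 -c "
from look import *
for cam in ['scene','top']:
    capture(cam)
    print([(np.round(d['at'],3),round(d['conf'],2)) for n in ['handle_mid','card_plate'] for d in place_of(cam,n)[:2]])
C=save('scene','s3');
w=[rotz(p,(.643,-.056),-9.6) for p in [(-.10,0,.24),(-.10,0,.187),(0,0,.187),(0,0,.163)]]
plan(w,-9.6)"
```

```text
time_s: 6.75
position: [0.4676, -0.3358, 0.1442]
tcp_rot: [[-0.087, 0.996, -0.001], [0.996, 0.087, 0.001], [0.001, -0.001, -1.0]]
force: [-0.5, -0.8, -0.5]
opening: 0.577
grasp_force: 0.0
time_s: 7.5
position: [0.4677, -0.3363, 0.1447]
tcp_rot: [[-0.087, 0.996, 0.0], [0.996, 0.087, -0.0], [-0.0, 0.0, -1.0]]
force: [0.3, 0.0, 1.2]
opening: 0.135
grasp_force: 29.8
time_s: 8.5
position: [0.4673, -0.3358, 0.2391]
tcp_rot: [[-0.087, 0.996, -0.001], [0.996, 0.087, 0.001], [0.001, -0.001, -1.0]]
force: [-0.2, 0.3, -1.1]
opening: 0.136
grasp_force: 29.8
[(array([ 0.471, -0.333,  0.236]), 0.87), (array([ 0.466, -0.334,  0.106]), 0.75), (array([0.483, 0.172, 0.036]), 0.52)]
[]
tcp [ 0.4675 -0.336   0.239 ] yrot 4.99 z [-0.001  0.001 -1.   ] q [-46.8  26.8  89.6  -0.   63.6 -51.8] t 8.85 F [-0.   0.4 -1.5] open 0.1363759144343455 29.80904946103692
turn deg -14.6 rotvec [-0.001 -0.001  0.255]
  shift [305.4  26.4  -1. ]
  shift [ 0.  0. 53.]
  shift [ -0. 100.   0.]
  shift [ 0.  0. 24.]
turn deg 165.4 rotvec [ 1.000e-03 -1.000e-03 -2.887e+00]
  shift [-305.4  -26.4   -1. ]
  shift [ 0.  0. 53.]
  shift [   0. -100.    0.]
  shift [ 0.  0. 24.]
```

View pics/s3.png

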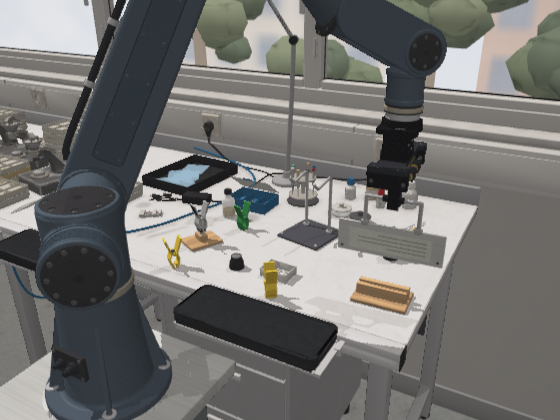

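The plate is clear of the rack and upright (scene 390,243). I'll carry it to 100 mm in front of the stand.

```bash
python3 -m jog '0 0 0 0 0 0.064 5;0 0 0 0 0 0.127 5;0 0 0 0 0 0.064 5;15 1.4 0 0 0 0 5;35 3 0 0 0 0 5;45 4 0 0 0 0 5;50 4 0 0 0 0 5;50 4 0 0 0 0 5;45 4 0 0 0 0 5;35 3 0 0 0 0 5;20 2 0 0 0 0 5;10 1 0 0 0 0 5'
python3 -m jog '0 0 20 0 0 0 5;0 0 20 0 0 0 5;0 0 13 0 0 0 5;0 0 0 0 0 0 5;0 0 0 0 0 0 5;0 0 0 0 0 0 5'
python3 -c "
from look import *
for cam in ['scene','top']:
    C=save(cam,'s4'+cam)
    print([(n,np.round(d['at'],3),round(d['conf'],2)) for n in ['handle_mid','card_plate','hook_seat','hook_stand'] for d in place_of(cam,n)[:2]])
w=[rotz(p,(.643,-.056),-9.6) for p in [(-.10,0,.187),(0,0,.187),(0,0,.163)]]
plan(w,-9.6)
a=cv2.imread('pics/s4scene.png')[130:290,220:460];b=cv2.imread('pics/s4top.png')[110:270,220:380]
cv2.imwrite('pics/s4.png',np.hstack([cv2.resize(a,(480,320)),cv2.resize(b,(320,320))]))"
```

```text
time_s: 10.35
position: [0.5444, -0.0378, 0.2395]
tcp_rot: [[0.164, 0.986, -0.001], [0.986, -0.164, 0.0], [0.0, -0.001, -1.0]]
force: [0.7, -0.0, -1.3]
opening: 0.137
grasp_force: 29.8
time_s: 11.1
position: [0.5452, -0.0401, 0.1873]
tcp_rot: [[0.167, 0.986, 0.002], [0.986, -0.167, -0.0], [-0.0, 0.002, -1.0]]
force: [0.2, 1.1, -2.1]
opening: 0.136
grasp_force: 29.8
[('handle_mid', array([ 0.547, -0.038,  0.18 ]), 0.79), ('handle_mid', array([ 0.541, -0.041,  0.055]), 0.24), ('card_plate', array([ 0.546, -0.04 ,  0.054]), 0.7), ('card_plate', array([0.661, 0.203, 0.001]), 0.19), ('hook_seat', array([ 0.648, -0.056,  0.153]), 0.74), ('hook_stand', array([ 0.64 , -0.054,  0.   ]), 0.81)]
[('handle_mid', array([0.495, 0.17 , 0.03 ]), 0.35), ('handle_mid', array([ 0.652, -0.287,  0.   ]), 0.18), ('hook_seat', array([ 0.64 , -0.053,  0.147]), 0.9)]
tcp [ 0.5447 -0.0399  0.1866] yrot -9.62 z [ 0. -0. -1.] q [-15.9  28.6  96.8   0.   54.5  -6.3] t 11.6 F [ 0.9 -0.2 -1.8] open 0.12935245603258877 29.809141270816326
turn deg 0.0 rotvec [ 0. -0. -0.]
  shift [ 0.5 -0.4 -0.4]
  shift [ -0. 100.   0.]
  shift [ 0.  0. 24.]
turn deg -180.0 rotvec [-0.    -0.     3.141]
  shift [-0.5  0.4 -0.4]
  shift [   0. -100.    0.]
  shift [ 0.  0. 24.]
```

View pics/s4.png

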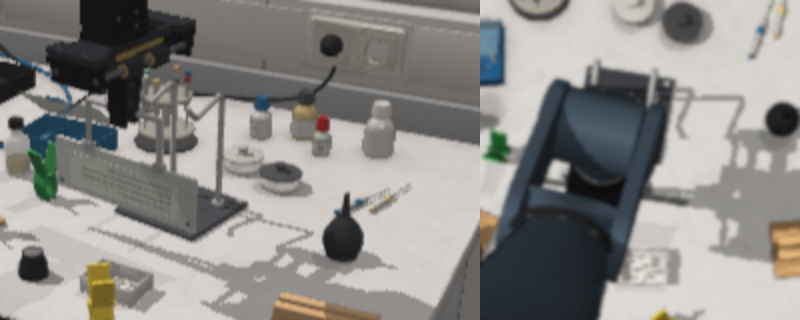

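The plate hangs in front of the stand and is aligned with it, with the hooks at handle height. I'll advance and then lower it.

```bash
python3 -m jog '0 10 0 0 0 0 5;0 20 0 0 0 0 5;0 20 0 0 0 0 5;0 15 0 0 0 0 5;0 10 0 0 0 0 5;0 10 0 0 0 0 5;0 10 0 0 0 0 5;0 5 0 0 0 0 5;0 0 0 0 0 0 5'
python3 -m jog '0 0 5 0 0 0 5;0 0 5 0 0 0 5;0 0 4 0 0 0 5;0 0 4 0 0 0 5;0 0 3 0 0 0 5;0 0 2 0 0 0 5;0 0 0 0 0 0 5;0 0 0 0 0 0 5'
python3 -c "
from look import *
for cam in ['scene']:
    C=save(cam,'s5'+cam)
    print([(n,np.round(d['at'],3),round(d['conf'],2)) for n in ['handle_mid','card_plate'] for d in place_of(cam,n)[:2]])
w=[rotz(p,(.643,-.056),-9.6) for p in [(0,0,.163)]]
plan(w,-9.6)
a=cv2.imread('pics/s5scene.png')[130:290,220:420]
cv2.imwrite('pics/s5.png',cv2.resize(a,(750,600),interpolation=2))"
```

```text
time_s: 12.72
position: [0.6434, -0.0566, 0.1865]
tcp_rot: [[0.167, 0.986, -0.0], [0.986, -0.167, -0.0], [-0.0, -0.0, -1.0]]
force: [0.6, 0.2, -1.4]
opening: 0.134
grasp_force: 29.8
time_s: 13.72
position: [0.6437, -0.0567, 0.1638]
tcp_rot: [[0.167, 0.986, 0.001], [0.986, -0.167, -0.0], [-0.0, 0.001, -1.0]]
force: [1.0, -0.7, -0.6]
opening: 0.136
grasp_force: 29.8
[('handle_mid', array([ 0.647, -0.053,  0.162]), 0.55), ('card_plate', array([ 0.644, -0.056,  0.029]), 0.96), ('card_plate', array([ 0.467, -0.326, -0.003]), 0.57)]
tcp [ 0.6437 -0.0567  0.1637] yrot -9.63 z [ 0.001 -0.    -1.   ] q [-14.9  37.2  83.    0.   59.7  -5.3] t 13.875 F [ 1.5  0.4 -0.3] open 0.13482650418762468 29.800429344177246
turn deg 0.0 rotvec [ 0.001  0.    -0.001]
  shift [ 0.6 -0.8  0.7]
turn deg -180.0 rotvec [ 0.000e+00 -2.000e-03  3.141e+00]
  shift [-0.6  0.8  0.7]
```

View pics/s5.png

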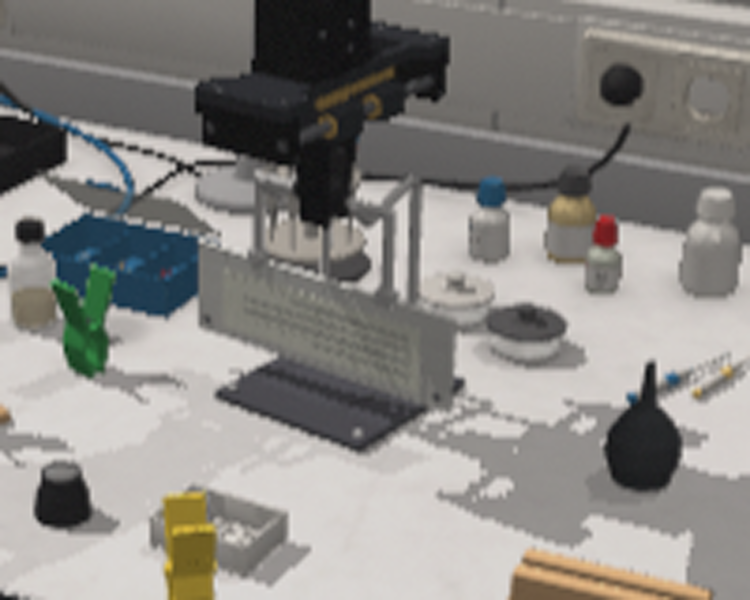

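The handle is over the hooks and the stand now carries most of the plate's weight. I'll lower a touch more, let go gently and withdraw upward.

```bash
python3 -m jog '0 0 1 0 0 0 5;0 0 0 0 0 0 5;0 0 0 0 0 0 5'
python3 -m jog '0 0 0 0 0 0 14;0 0 0 0 0 0 16;0 0 0 0 0 0 20;0 0 0 0 0 0 28;0 0 0 0 0 0 36;0 0 0 0 0 0 36'
python3 -m jog '0 0 -10 0 0 0 36;0 0 -20 0 0 0 36;0 0 -30 0 0 0 36;0 0 -35 0 0 0 36'
python3 -c "
from look import *
for cam in ['scene','top']:
    C=save(cam,'s6'+cam)
    for n in ['handle_mid','card_plate','clip','clip_rest']: print(cam,n,[(np.round(d['at'],3).tolist(),round(d['conf'],2)) for d in place_of(cam,n)[:4]])
# plane of clip tongue
plan([(.491,.170,.26),(.491,.170,.110)],-27)"
```

```text
time_s: 14.25
position: [0.6437, -0.0567, 0.1634]
tcp_rot: [[0.167, 0.986, 0.001], [0.986, -0.167, -0.0], [-0.0, 0.001, -1.0]]
force: [-0.6, 1.0, 6.2]
opening: 0.135
grasp_force: 29.8
time_s: 15.0
position: [0.6432, -0.0566, 0.1625]
tcp_rot: [[0.167, 0.986, -0.0], [0.986, -0.167, 0.0], [-0.0, -0.0, -1.0]]
force: [-0.1, 0.7, 0.4]
opening: 0.4
grasp_force: 0.0
time_s: 15.5
position: [0.643, -0.0565, 0.2587]
tcp_rot: [[0.167, 0.986, -0.001], [0.986, -0.167, 0.0], [0.0, -0.001, -1.0]]
force: [1.0, -0.0, 0.0]
opening: 0.412
grasp_force: 0.0
scene handle_mid [([0.645, -0.056, 0.159], 0.83), ([0.64, -0.058, 0.002], 0.44)]
scene card_plate [([0.645, -0.056, 0.029], 0.62)]
scene clip [([0.36, 0.153, 0.039], 0.83), ([0.65, -0.292, 0.002], 0.71), ([0.493, 0.171, 0.074], 0.61), ([0.36, -0.111, 0.04], 0.61)]
scene clip_rest [([0.489, 0.168, -0.006], 0.97)]
top handle_mid []
top card_plate []
top clip [([0.443, -0.084, 0.004], 0.75), ([0.491, 0.168, 0.074], 0.55), ([0.609, 0.118, 0.037], 0.45), ([0.36, -0.115, 0.038], 0.42)]
top clip_rest [([0.49, 0.173, -0.001], 0.72)]
tcp [ 0.6427 -0.0565  0.2563] yrot -9.63 z [-0.002  0.001 -1.   ] q [-14.9  31.2  78.2   0.   70.8  -5.3] t 16.0 F [0.1 0.1 0. ] open 0.4184040934405524 0.0
turn deg -17.4 rotvec [-0.002  0.     0.303]
  shift [ 132.9 -238.    -3.7]
  shift [  0.   0. 150.]
turn deg 162.6 rotvec [-0.    -0.003 -2.838]
  shift [-132.9  238.    -3.7]
  shift [  0.   0. 150.]
```

```bash
python3 -m jog '0 0 -3 0 0 0.075 60;0 0 0 0 0 0.15 60;0 0 0 0 0 0.078 64;7 -12 0 0 0 0 64;16 -29 0 0 0 0 64;22 -39 0 0 0 0 64;22 -39 0 0 0 0 64;22 -39 0 0 0 0 64;22 -39 0 0 0 0 64;15 -29 0 0 0 0 64;7 -12 0 0 0 0 64;0 0 0 0 0 0 64'
python3 -c "
from look import *
plan([(.4912,.170,.26),(.4912,.170,.110)],-27)"
```

```text
time_s: 17.5
position: [0.4912, 0.1705, 0.2606]
tcp_rot: [[0.452, 0.892, 0.0], [0.892, -0.452, -0.0], [-0.0, 0.0, -1.0]]
force: [0.2, -0.2, 0.1]
opening: 0.733
grasp_force: 0.0
tcp [0.4912 0.1705 0.2606] yrot -26.85 z [ 0. -0. -1.] q [ 6.8 21.  96.  -0.  63.  33.7] t 17.5 F [ 0.2 -0.2  0.1] open 0.732579302622213 0.0
turn deg -0.1 rotvec [0.    0.    0.003]
  shift [-0.4  0.2  0.6]
  shift [  0.   0. 150.]
turn deg 179.9 rotvec [-0.     0.    -3.139]
  shift [ 0.4 -0.2  0.6]
  shift [  0.   0. 150.]
```

```bash
python3 -m jog '0 0 20 0 0 0 64;0 0 30 0 0 0 64;0 0 35 0 0 0 64;0 0 30 0 0 0 64;0 0 20 0 0 0 64;0 0 10 0 0 0 64;0 0 5 0 0 0 64;0 0 0 0 0 0 64'
python3 -m jog '0 0 0 0 0 0 50;0 0 0 0 0 0 42;0 0 0 0 0 0 36;0 0 0 0 0 0 30;0 0 0 0 0 0 24;0 0 0 0 0 0 18;0 0 0 0 0 0 10;0 0 0 0 0 0 10;0 0 0 0 0 0 10;0 0 0 0 0 0 10'
python3 -c "
from look import *
for cam in ['scene','top']:
    C=save(cam,'s7'+cam)
    for n in ['clip','clip_jaw_a_tip','card_plate']: print(cam,n,[(np.round(d['at'],3).tolist(),round(d['conf'],2)) for d in place_of(cam,n)[:5]])
plan([(.4912,.170,.110)],-27)
a=cv2.imread('pics/s7scene.png')[160:260,160:360]
cv2.imwrite('pics/s7.png',cv2.resize(a,(800,400),interpolation=2))"
```

```text
time_s: 18.5
position: [0.4921, 0.1697, 0.1107]
tcp_rot: [[0.454, 0.891, 0.001], [0.891, -0.454, 0.0], [0.0, 0.001, -1.0]]
force: [0.6, 0.1, -0.3]
opening: 0.739
grasp_force: 0.0
time_s: 19.75
position: [0.4921, 0.1705, 0.1133]
tcp_rot: [[0.454, 0.891, 0.003], [0.891, -0.454, 0.001], [0.002, 0.002, -1.0]]
force: [-3.4, 1.2, 19.2]
opening: 0.175
grasp_force: 30.0
scene clip [([0.361, -0.108, 0.039], 0.95), ([0.359, 0.151, 0.038], 0.7), ([0.491, 0.172, 0.073], 0.52), ([0.608, 0.118, 0.039], 0.5)]
scene clip_jaw_a_tip [([0.359, -0.115, 0.003], 0.88), ([0.359, 0.159, 0.005], 0.58), ([0.474, 0.178, 0.037], 0.56), ([0.615, 0.122, -0.001], 0.44)]
scene card_plate [([0.643, -0.056, 0.03], 0.67)]
top clip [([0.644, -0.058, -0.002], 0.68), ([0.611, 0.116, 0.04], 0.62), ([0.361, -0.114, 0.041], 0.41)]
top clip_jaw_a_tip [([0.353, 0.157, 0.003], 0.53), ([0.613, 0.117, 0.0], 0.41), ([0.36, -0.115, 0.006], 0.41)]
top card_plate [([0.644, -0.055, 0.029], 0.6)]
tcp [0.4921 0.1705 0.1133] yrot -26.98 z [ 0.003  0.001 -1.   ] q [6.800e+00 3.380e+01 1.036e+02 1.000e-01 4.240e+01 3.370e+01] t 20.15 F [-3.8  1.2 18.8] open 0.1777048727382253 30.00331316681695
turn deg -0.0 rotvec [ 0.002 -0.002  0.   ]
  shift [-0.9 -0.6  3.3]
turn deg 180.0 rotvec [ 3.000e-03  3.000e-03 -3.141e+00]
  shift [0.9 0.6 3.3]
```

View pics/s7.png

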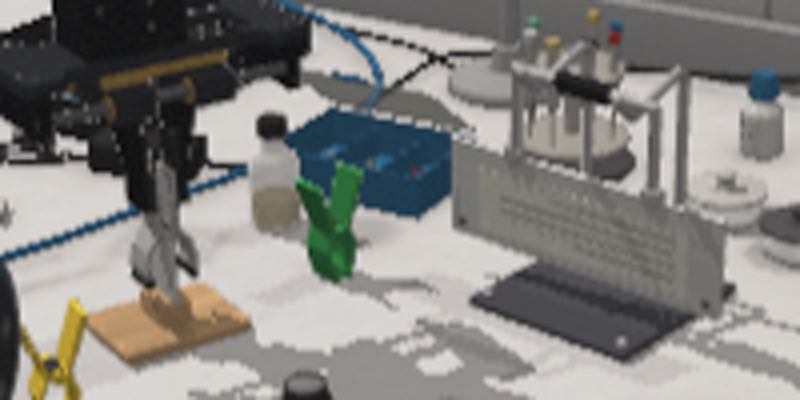

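The clip is squeezed to its stop (15.5 mm) with the jaws open round the tongue, and the plate hangs free on both hooks. I'll lift the clip straight up and carry it over the plate's left (+y) free edge.

```bash
python3 -m jog '0 0 -5 0 0 0 10;0 0 -10 0 0 0 10;0 0 -20 0 0 0 10;0 0 -30 0 0 0 10;0 0 -35 0 0 0 10;0 0 -30 0 0 0 10;0 0 -20 0 0 0 10;0 0 -10 0 0 0 10;0 0 0 0 0 0 10;0 0 0 0 0 0 10'
python3 -c "
from look import *
for cam in ['scene','top']:
    C=save(cam,'s8'+cam)
    for n in ['clip','clip_jaw_a_tip','card_plate','handle_mid']: print(cam,n,[(np.round(d['at'],3).tolist(),round(d['conf'],2)) for d in place_of(cam,n)[:5]])
K,R,T=C['camera_matrix'],C['R'],C['t']
for r in trace('top','card_plate')[:1]:
    m=r['pixels'].astype(np.uint8); ys,xs=np.nonzero(m); d=np.c_[xs,ys,np.ones(len(xs))]@np.linalg.inv(K).T@R; o=-R.T@T
    P=(o+d*((.1-o[2])/d[:,2])[:,None])[:,:2].astype(np.float32)*1000; print('plate',r['conf'],len(xs),cv2.minAreaRect(P), cv2.fitLine(P,cv2.DIST_HUBER,0,.01,.01).ravel())
plan([rotz(p,(.644,-.056),-9.6) for p in [(0,.0865,.27),(0,.0865,.19),(0,.0865,.156)]],-9.6)"
```

```text
time_s: 21.4
position: [0.4909, 0.1698, 0.2696]
tcp_rot: [[0.454, 0.891, -0.002], [0.891, -0.454, -0.0], [-0.001, -0.002, -1.0]]
force: [0.4, -0.2, -2.0]
opening: 0.178
grasp_force: 30.0
scene clip [([0.36, -0.111, 0.04], 0.9), ([0.492, 0.171, 0.231], 0.82), ([0.615, 0.116, 0.041], 0.8)]
scene clip_jaw_a_tip [([0.36, -0.114, 0.006], 0.75), ([0.47, 0.175, 0.192], 0.6), ([0.614, 0.121, 0.002], 0.59), ([0.354, 0.158, 0.004], 0.39)]
scene card_plate [([0.645, -0.054, 0.031], 0.82)]
scene handle_mid [([0.642, -0.054, 0.16], 0.98)]
top clip [([0.359, -0.116, 0.038], 0.64), ([0.608, 0.115, 0.038], 0.63), ([0.364, 0.154, 0.037], 0.62), ([0.642, -0.058, -0.005], 0.56), ([0.491, 0.167, 0.233], 0.44)]
top clip_jaw_a_tip [([0.613, 0.116, 0.002], 0.66), ([0.359, -0.114, 0.003], 0.51), ([0.357, 0.152, 0.006], 0.48)]
top card_plate [([0.646, -0.06, 0.031], 0.8)]
top handle_mid []
plate 0.66 621 ((646.21142578125, -54.35596466064453), (211.30621337890625, 40.1810302734375), 80.31690216064453) [ 1.9040088e-01  9.8170644e-01  6.3881140e+02 -5.1972282e+01]
tcp [0.4915 0.1699 0.2705] yrot -26.99 z [-0. -0. -1.] q [ 6.7 20.3 95.2 -0.  64.5 33.7] t 21.95 F [ 0.1 -0.5  0.2] open 0.17870478131399498 29.999752381118014
turn deg 17.4 rotvec [-0.     0.    -0.303]
  shift [-110.8  188.     0.5]
  shift [ 0.  0. 80.]
  shift [ 0.  0. 34.]
turn deg -162.6 rotvec [0.    0.    2.838]
  shift [ 110.8 -188.     0.5]
  shift [ 0.  0. 80.]
  shift [ 0.  0. 34.]
```

```bash
python3 -m jog '0 0 0 0 0 -0.075 10;0 0 0 0 0 -0.15 10;0 0 0 0 0 -0.078 10;-6 10 0 0 0 0 10;-13 22 0 0 0 0 10;-18 31 0 0 0 0 10;-19 32 0 0 0 0 10;-19 32 0 0 0 0 10;-17 29 0 0 0 0 10;-12 21 0 0 0 0 10;-7 11 0 0 0 0 10;0 0 0 0 0 0 10'
python3 -m jog '0 0 10 0 0 0 10;0 0 20 0 0 0 10;0 0 20 0 0 0 10;0 0 15 0 0 0 10;0 0 10 0 0 0 10;0 0 0 0 0 0 10;0 0 0 0 0 0 10'
python3 -c "
from look import *
for cam in ['scene','top']:
    C=save(cam,'s9'+cam)
    for n in ['clip','clip_jaw_a_tip','clip_jaw_b_tip','card_plate','handle_mid']: print(cam,n,[(np.round(d['at'],3).tolist(),round(d['conf'],2)) for d in place_of(cam,n)[:5]])
plan([rotz(p,(.6445,-.0565),-9.6) for p in [(0,.0865,.19),(0,.0865,.156)]],-9.6)
a=cv2.imread('pics/s9scene.png')[150:260,210:360]
cv2.imwrite('pics/s9.png',cv2.resize(a,(795,583),interpolation=2))"
```

```text
time_s: 23.45
position: [0.659, 0.0277, 0.2701]
tcp_rot: [[0.169, 0.986, -0.0], [0.986, -0.169, 0.0], [-0.0, -0.0, -1.0]]
force: [-0.5, -0.2, -0.1]
opening: 0.175
grasp_force: 30.0
time_s: 24.32
position: [0.6588, 0.029, 0.1962]
tcp_rot: [[0.167, 0.986, 0.001], [0.986, -0.167, -0.0], [0.0, 0.001, -1.0]]
force: [0.7, 0.6, 0.2]
opening: 0.177
grasp_force: 30.0
scene clip [([0.661, 0.026, 0.155], 0.74), ([0.362, -0.108, 0.038], 0.64), ([0.365, 0.151, 0.039], 0.59)]
scene clip_jaw_a_tip [([0.361, -0.116, 0.006], 0.77), ([0.64, 0.032, 0.121], 0.65), ([0.358, 0.158, 0.005], 0.64), ([0.613, 0.123, -0.002], 0.53)]
scene clip_jaw_b_tip [([0.608, 0.118, -0.002], 0.67), ([0.668, 0.022, 0.124], 0.62), ([0.367, 0.156, 0.003], 0.57), ([0.658, 0.031, 0.156], 0.34)]
scene card_plate [([0.643, -0.054, 0.029], 0.56)]
scene handle_mid [([0.644, -0.055, 0.16], 0.93), ([0.645, -0.058, 0.033], 0.69)]
top clip [([0.36, -0.114, 0.038], 0.62)]
top clip_jaw_a_tip [([0.36, -0.118, 0.0], 0.62)]
top clip_jaw_b_tip [([0.642, -0.055, 0.156], 0.55), ([0.364, -0.11, 0.002], 0.42)]
top card_plate [([0.645, -0.058, 0.03], 0.8)]
top handle_mid [([0.643, -0.052, 0.157], 0.93), ([0.64, -0.055, 0.15], 0.65)]
tcp [0.6583 0.029  0.1956] yrot -9.63 z [ 0.  0. -1.] q [-7.2 35.9 79.5  0.  64.5  2.5] t 24.925 F [-0.1  0.6 -0.7] open 0.17653803573154045 29.999877327354625
turn deg 0.0 rotvec [ 0. -0. -0.]
  shift [-0.1  0.6  5.6]
  shift [ 0.  0. 34.]
turn deg -180.0 rotvec [-0.    -0.     3.141]
  shift [ 0.1 -0.6  5.6]
  shift [ 0.  0. 34.]
```

View pics/s9.png

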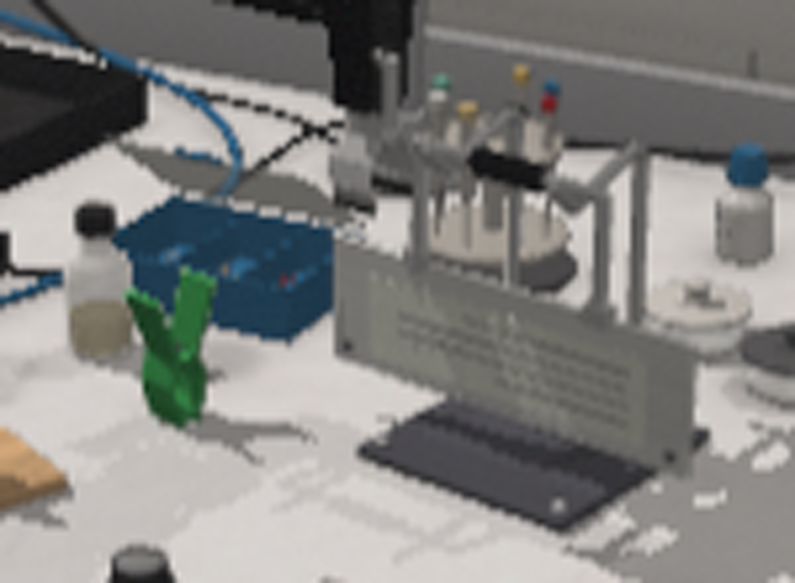

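The clip stands above the plate's left free edge (crop 350,190), clear of the handle leg at 415. I'll lower it slowly and watch the force.

```bash
python3 -m jog '0 0.5 6 0 0 0 10;0 0 6 0 0 0 10;0 0 6 0 0 0 10;0 0 6 0 0 0 10;0 0 5 0 0 0 10;0 0 5 0 0 0 10;0 0 4 0 0 0 10;0 0 2 0 0 0 10;0 0 0 0 0 0 10;0 0 0 0 0 0 10;0 0 0 0 0 0 10;0 0 0 0 0 0 10'
python3 -c "
from look import *
for cam in ['scene','top']:
    C=save(cam,'s10'+cam)
    for n in ['clip','clip_jaw_a_tip','clip_jaw_b_tip','card_plate','handle_mid','eye_loupe','dish_box','glass_bottle','blower']: print(cam,n,[(np.round(d['at'],3).tolist(),round(d['conf'],2)) for d in place_of(cam,n)[:5]])
plan([rotz(p,(.6445,-.0565),-9.6) for p in [(0,.0865,.156)]],-9.6)
print(read_state()['qvel'])
a=cv2.imread('pics/s10scene.png')[150:260,210:360]
cv2.imwrite('pics/s10.png',cv2.resize(a,(795,583),interpolation=2))"
```

```text
time_s: 26.42
position: [0.6589, 0.029, 0.1557]
tcp_rot: [[0.167, 0.986, 0.0], [0.986, -0.167, -0.0], [0.0, 0.0, -1.0]]
force: [-0.3, -0.2, -1.1]
opening: 0.176
grasp_force: 30.0
scene clip [([0.361, 0.153, 0.038], 0.78), ([0.656, 0.03, 0.119], 0.71), ([0.61, 0.115, 0.04], 0.64), ([0.359, -0.112, 0.037], 0.56)]
scene clip_jaw_a_tip [([0.642, 0.031, 0.079], 0.62), ([0.616, 0.12, 0.0], 0.53), ([0.358, -0.115, 0.003], 0.52), ([0.357, 0.156, 0.006], 0.41)]
scene clip_jaw_b_tip [([0.607, 0.116, 0.001], 0.54), ([0.667, 0.025, 0.085], 0.53), ([0.366, 0.156, 0.002], 0.43)]
scene card_plate [([0.647, -0.057, 0.029], 0.59), ([0.668, 0.025, 0.083], 0.59), ([0.64, -0.054, -0.002], 0.5), ([0.487, 0.171, -0.006], 0.42)]
scene handle_mid [([0.646, -0.056, 0.161], 0.92)]
scene eye_loupe [([0.431, 0.02, -0.002], 0.52)]
scene dish_box [([0.448, -0.084, 0.001], 0.65), ([0.637, -0.056, 0.0], 0.22)]
scene glass_bottle [([0.662, 0.203, 0.003], 0.65)]
scene blower [([0.649, -0.291, 0.0], 0.82), ([0.466, -0.328, -0.004], 0.19)]
top clip [([0.358, -0.118, 0.04], 0.6)]
top clip_jaw_a_tip [([0.36, -0.116, 0.006], 0.4)]
top clip_jaw_b_tip [([0.639, -0.055, 0.157], 0.52), ([0.364, -0.108, 0.001], 0.39)]
top card_plate [([0.643, -0.057, 0.033], 0.93)]
top handle_mid [([0.642, -0.051, 0.158], 0.75)]
top eye_loupe [([0.431, 0.019, -0.002], 0.63)]
top dish_box [([0.444, -0.085, 0.005], 0.85)]
top glass_bottle [([0.667, 0.196, -0.001], 0.48), ([0.647, -0.29, -0.001], 0.19)]
top blower [([0.652, -0.288, -0.002], 0.7)]
tcp [0.6588 0.029  0.1555] yrot -9.63 z [-0.  0. -1.] q [-7.2 38.7 81.2  0.  60.1  2.5] t 27.425 F [ 0.5  0.1 -0.7] open 0.17481700447295287 29.99990579788573
turn deg 0.0 rotvec [-0. -0. -0.]
  shift [-0.1  0.1 -0.5]
turn deg -180.0 rotvec [-0.     0.     3.141]
  shift [ 0.1 -0.1 -0.5]
[-0.07809341  0.04617252  0.05802522 -0.04609183 -0.01399823 -0.03339185]
```

View pics/s10.png

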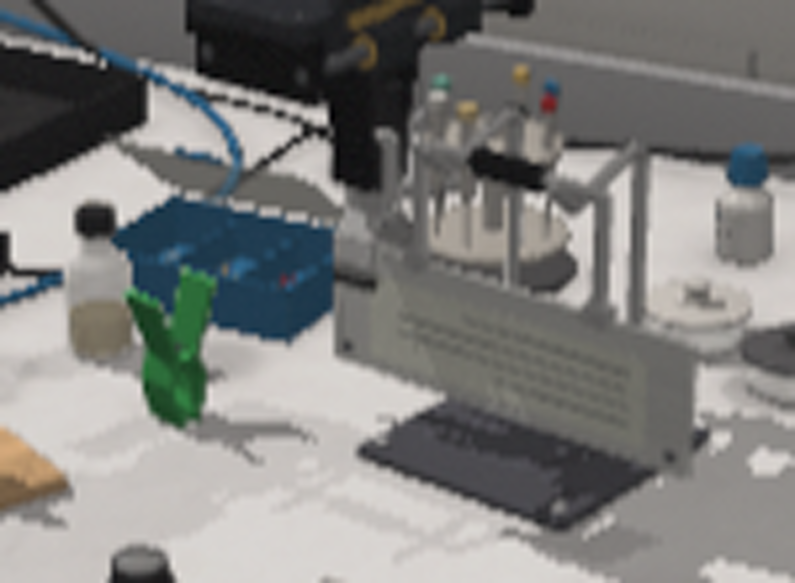

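The near jaw hangs in front of the plate (crop 355,245) and the other stands behind it. The only load is the clip's own weight, the jaws are fully open, and the bystanders haven't moved. Handing in.

```bash
python3 -c "
from rig import *
print(hand_in())"
```

```text
the job is handed in; nothing more can be done
None
```

The plate hangs by its handle on both hooks, released, and the clip is held squeezed fully open over its left upper edge without touching it; the job was handed in at about 27 s of the 58 s allowed, with no result reported back.

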